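# Vent the vacuum dry box and crack its lid

## Robot

A 7-joint arm with a two-finger parallel gripper is mounted at the origin on a cart in front of the work surface, level with it; the furniture and walls round the work are solid. World frame = base frame: x ahead of the robot, y to its left, z up, the work surface at z = 0. Lengths are in m, angles in rad, forces in N, time in s.
With the tool pointing down it reaches from about 0.35 to 0.9 m from the base axis. Payload 8.1 kg.
Tool frame: the origin (TCP) lies between the finger pads; the fingertips stand 11 mm ahead of it and the grasp point (between the pads) lies 8 mm behind it; z points along the fingers, y is the line along which they close (so a half turn about z gives the same grasp; the last joint's range is limited). The gripper opens to 92 mm and grips with 3 to 60 N. Pads are 19 mm wide; open, the fingers measure 130 mm over their backs; the gripper's body (75 mm by 190 mm) begins 47 mm behind the grasp point.
Start: joints at [-1.245, 0.434, 0.025, 1.573, -0.012, 1.134, -0.075], TCP at [0.26, 0.568, 0.238] pointing down, gripper open.
Joint ranges: [-2.62, 2.62], [-0.44, 2.09], [-1.27, 1.32], [0.08, 2.57], [-1.32, 4.46], [0.12, 2], [-2.74, 2.74]. Speed limits (rad/s): [2.22, 2.22, 3.01, 3.01, 3.14, 3.14, 3.14].

## Interface

Orientations are given as a rotation vector (axis times angle).
In Python, from cell import observe, get_image, camera_params, sign_off gives the robot as it stands.
- The arm moves only by the shell command python3 -m pendant 'ROWS' [FORCE]. ROWS is JSON, one flat list of numbers, 7 for each row, row after row: the shift along the tool's x, y, z in m, then the turn, a rotation vector about the tool's x, y, z in rad, then the finger opening in m, from 0 to 0.0918. In form: [dx, dy, dz, rx, ry, rz, jaw, dx, dy, dz, rx, ry, rz, jaw, ...]. A call has 1 to 10 rows; each row shifts and turns the commanded pose from where the row before left it, along the tool's axes as they then stand; what a row does not reach is not made up. A row lasts 1/8 s, in which the tool goes at most 62.5 mm and 10.7 degrees, less where a joint would pass 70% of its speed; a pose out of reach is approached as far as the arm can. A call is refused whole if a number of a shift passes 0.0625 or a number of a turn 0.188, either way. A call with a gripper value outside its range is refused whole. The fingers move at their own pace and stop on an object; FORCE is the grip in N (left out, the last holds). Time passes only in rows, so rows that do not move let the fingers close. It gives the time, the measured TCP pose, the force, the opening and the grip force at its end, in the units of the state.
- observe(): the state, without advancing time (a new reading comes with each control period).
- get_image(name): name is "scene" or "top"; returns the picture (480x640x3 uint8, red, green, blue); there is no depth.
- camera_params(name): a dict with "intrinsics" (3x3 intrinsics, pixels), "eye" and "rotation" of the camera in the world. Camera axes: x right, y down, z forward; pixel columns grow to the right and rows downward; lengths in m; the calibration is good to about 2 mm. A picture is of the moment at which its call begins. camera_params takes no time and is no camera call.
- sign_off(): hands the job in; it is judged then, once.
The state is a dict: "clock": time; "joints": joint angles; "dq": joint speeds; "joint_efforts": joint torques, N m; "position": TCP position; "ee_rot": TCP orientation; "force": force on the tool from outside, world axes, zero at the start; "ft_torque": the same for the moment, N m; "width": opening from 0.0 (shut) to 1.0 (fully open); "gripper_force": force on a finger pad.
Only numpy, scipy, OpenCV 4.12 (cv2) and the standard library are available. Lean on these libraries where they do the work, as an engineer would, in place of code of your own. Each camera call takes 0.05 s, during which the arm holds its last target. There are 200 camera calls.

## Task

Let the air into the round vacuum dry box and crack it open: on the grey control pad press the blue key, then the yellow key, then the green key, one at a time and each right down, and do not press the red key (it starts the pump). Then grip the lid by its handle, pull straight up until the sticky gasket lets go, without letting the lid fly up more than about 5 cm, and finish still holding it, level and still, straight over the box with a gap of about 2 cm all round; leave the bottles and the dish where they stand.

Things in the scene. Friction and masses are not known exactly. Their poses are not given: they have to be found in the camera images.
- dry_box: round white vacuum dry box, fixed to the worktop, 140 mm across at the rim, 75 mm tall to the rim; origin at the centre of its underside. Under its rim four sprung rubber gasket pads grip the lid's plug
- rim (a point): centre of the box's mouth, at rim height, 75 mm above the worktop
- dry_lid: loose round grey lid with a black top face, 0.3 kg: flange 140 mm across, 10 mm thick, resting on the rim; rubber plug 100 mm across reaching 14 mm down into the box; steel handle. Origin: centre of the flange's underside (on the point rim when shut), z up. Sticky gasket: a slow pull straight up meets 13 to 23 N (a fast one more), which lasts for 6 mm of lift and is gone by 10 mm, then 3 N
- lid_handle (a point): middle of the handle's bar on the lid: a round steel bar 12 mm thick along the lid's own y axis, 80 mm between the centres of its end posts (68 mm clear inside), its centre 48 mm above the flange's underside and 38 mm above its top (32 mm free under the bar), 123 mm above the worktop when shut. Pinch it across the lid's own x axis from above
- pad: grey control pad with a white face, 116 x 116 x 20 mm, fixed to the worktop; origin at the centre of its underside. Four keys stand on it in a 2 x 2 square, 46 mm between centres, in any arrangement
- key_blue_top (a point): blue key: round key, 24 mm across, in a black housing on the pad; this point is the middle of its top face, on which to press straight down
- key_blue (a joint): travel of the blue key, m: 0 up, 0.006 fully down (about 4 N); springs back when released; counts as pressed past 0.004
- key_yellow_top (a point): yellow key: round key, 24 mm across, in a black housing on the pad; this point is the middle of its top face, on which to press straight down
- key_yellow (a joint): travel of the yellow key, m: 0 up, 0.006 fully down (about 4 N); springs back when released; counts as pressed past 0.004
- key_green_top (a point): green key: round key, 24 mm across, in a black housing on the pad; this point is the middle of its top face, on which to press straight down
- key_green (a joint): travel of the green key, m: 0 up, 0.006 fully down (about 4 N); springs back when released; counts as pressed past 0.004
- key_red_top (a point): red key: round key, 24 mm across, in a black housing on the pad; this point is the middle of its top face, on which to press straight down
- key_red (a joint): travel of the red key, m: 0 up, 0.006 fully down (about 4 N); springs back when released; counts as pressed past 0.004
- bottle_brown: brown bottle with white cap, 60 mm across, 135 mm tall, loose, a bystander; origin at the centre of its underside
- bottle_blue: white bottle with blue cap, 52 mm across, 110 mm tall, loose, a bystander; origin at the centre of its underside
- bottle_red: small white bottle with red cap, 45 mm across, 88 mm tall, loose, a bystander; origin at the centre of its underside
- dish: shallow metal dish, 69 mm across, 20 mm tall, loose, a bystander; origin at the centre of its underside

How it is judged:
On the way, in this order (a step that is already met when the one before it is completed fails the run):
1. the blue key is pressed (value of joint key_blue above 0.004 m), for 0.04 s.
2. the yellow key is pressed (value of joint key_yellow above 0.004 m), for 0.04 s.
3. the green key is pressed (value of joint key_green above 0.004 m), for 0.04 s.
4. all keys are up and the lid, held by the gripper, has come free of the gasket (z of dry_lid in the frame of rim above 0.009 m and contact force between the fingers and dry_lid above 0.5 N and value of joint each of key_blue, key_yellow, key_green, key_red below 0.002 m), for 0.1 s.
At the end, for the whole second after the job is handed in: the program ends with the gripper still holding the lid (fingers touching it with more than 0.5 N) clear of the box: its flange 12 to 30 mm above the rim, centred over it within 20 mm, level within 0.20 rad, still (under 0.02 m/s), touching the box with less than 0.2 N; all keys up (z of dry_lid in the frame of rim between 0.012 and 0.03 m and horizontal distance between dry_lid and rim below 0.02 m and angle between dry_lid's own z axis and vertical below 0.2 rad and linear speed of dry_lid below 0.02 m/s and contact force between the fingers and dry_lid above 0.5 N and contact force between dry_lid and dry_box below 0.2 N and value of joint each of key_blue, key_yellow, key_green, key_red below 0.002 m); the arm keeps its last pose, push and grip.
It fails at once if the red key is pressed (value of joint key_red above 0.003 m).
It fails at once if two keys are down at once (value of joint each of key_blue, key_yellow above 0.003 m or value of joint each of key_blue, key_green above 0.003 m or value of joint each of key_blue, key_red above 0.003 m or value of joint each of key_yellow, key_green above 0.003 m or value of joint each of key_yellow, key_red above 0.003 m or value of joint each of key_green, key_red above 0.003 m).
It fails at once if the lid flies open (its flange more than 60 mm above the rim) (z of dry_lid in the frame of rim above 0.06 m).
It fails at once if a bottle or the dish is moved more than 20 mm or tipped (distance of any of bottle_brown, bottle_blue, bottle_red, dish from where it was at the start of the episode above 0.02 m or angle between any of bottle_brown, bottle_blue, bottle_red, dish's own z axis and vertical above 0.3 rad).
It also fails if it takes over 50 s, if anything falls off the work surface, if the arm or the gripper's body presses on something with over 40 N, if the wrist force passes 120 N, or if a joint passes its speed limit or range.

## Working session

There is one attempt and no reset: what is moved stays moved. The work goes in short steps, Python scripts to look and compute and a shell command to move; the robot and the scene stay as the last step left them, time stands still between calls to the robot, and variables do not carry over. Pictures are saved under pics/ and viewed, at most 10 in all, crops included, and the job is handed in when it is done.

```bash
mkdir -p pics; python3 - <<'E'
from cell import *
import cv2
for n in("scene","top"):
    cv2.imwrite(f"pics/{n}0.png",get_image(n)[:,:,::-1]); c=camera_params(n); print(n,c)
s=observe();print(s)
E
```

```text
scene {'intrinsics': array([[499.53493325,   0.        , 322.88904158],
       [  0.        , 499.53493325, 240.04988981],
       [  0.        ,   0.        ,   1.        ]]), 'eye': array([-0.1092598 ,  0.44974416,  0.56085326]), 'rotation': array([-1.09247625,  2.10103746, -1.25810517])}
top {'intrinsics': array([[483.59367384,   0.        , 320.72389081],
       [  0.        , 483.59367384, 240.50225211],
       [  0.        ,   0.        ,   1.        ]]), 'eye': array([ 0.49507505, -0.00839658,  1.07975732]), 'rotation': array([-2.20240035,  2.14501128, -0.12942959])}
{'clock': 0.1, 'joints': array([-1.24457491,  0.43512792,  0.02497034,  1.57404308, -0.01158365,
        1.13399793, -0.07510671]), 'dq': array([ 1.07650150e-03, -9.59591038e-06,  1.05801310e-03, -1.65740681e-03,
       -5.23378339e-06, -2.42199350e-03,  2.19020796e-04]), 'joint_efforts': array([ 2.70418532e-03, -6.69121742e+01,  9.87744704e-01, -3.15149474e+01,
       -6.05996582e-02,  3.74534167e-02,  2.80960160e-05]), 'position': array([0.25973378, 0.56796577, 0.23702488]), 'ee_rot': array([-6.68509239e-01, -3.06947364e+00,  2.23392834e-03]), 'force': array([-0.51780321,  0.48471986, -0.71960662]), 'ft_torque': array([ 0.0260051 ,  0.00353822, -0.04675051]), 'gripper_force': 0.0, 'width': 0.9981661058932577}
```

View pics/top0.png

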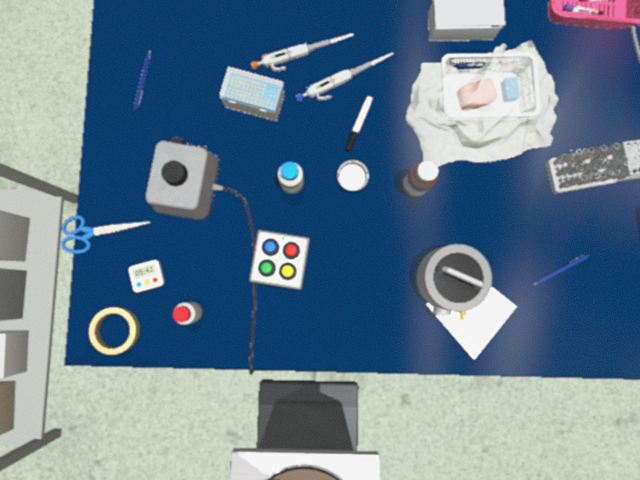

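View pics/scene0.png

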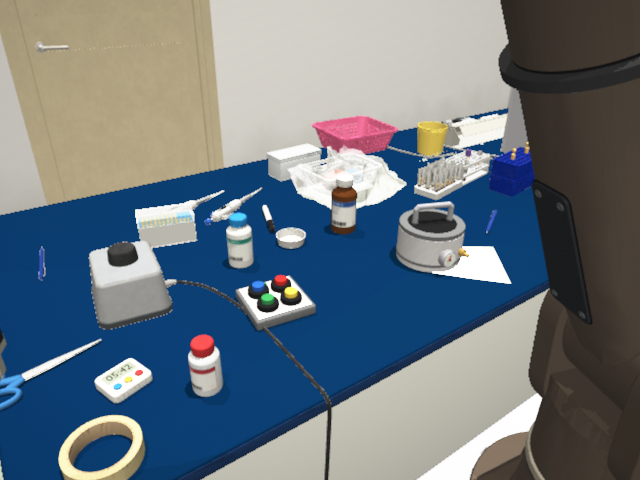

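The top view has the keys at blue (270,246), red (291,250), green (266,268) and yellow (288,271). The lid is centred near (456,277), with its bar running from (443,268) to (482,286). The scene view agrees, and nothing hides the keys or the lid.

```bash
cat > h.py <<'E'
import numpy as np,cv2
from scipy.spatial.transform import Rotation as R
from cell import *
def cam(n):
    c=camera_params(n);return c["intrinsics"],np.array(c["eye"]),R.from_rotvec(c["rotation"]).as_matrix()
def ray(n,p):
    K,e,M=cam(n);return e,M@np.linalg.solve(K,[p[0],p[1],1.])
def onz(n,p,z):
    e,d=ray(n,p);return e+d*(z-e[2])/d[2]
def proj(n,X):
    K,e,M=cam(n);q=K@(M.T@(np.array(X)-e));return q[:2]/q[2]
def tri(a,b):
    (e,d),(f,g)=ray("top",a),ray("scene",b)
    d=d/np.linalg.norm(d);g=g/np.linalg.norm(g)
    t=np.linalg.lstsq(np.c_[d,-g],f-e,rcond=None)[0]
    A,B=e+d*t[0],f+g*t[1];return (A+B)/2,np.linalg.norm(A-B)
E
python3 - <<'E'
from h import *
T=cv2.imread("pics/top0.png");S=cv2.imread("pics/scene0.png")
def blob(im,col,box):
    x0,y0,x1,y1=box;h=cv2.cvtColor(im[y0:y1,x0:x1],cv2.COLOR_BGR2HSV).astype(int)
    H,s,v=h[...,0],h[...,1],h[...,2]
    m={"blue":(abs(H-110)<8),"red":(H<8)|(H>172),"green":abs(H-65)<18,"yellow":abs(H-29)<7}[col]&(s>120)&(v>110)
    n,l,st,c=cv2.connectedComponentsWithStats(m.astype(np.uint8));k=1+st[1:,4].argmax();return c[k]+[x0,y0],st[k,2:]
for c in("blue","red","green","yellow"):
    bt={"blue":(258,236,283,257),"red":(280,240,303,262),"green":(255,258,278,280),"yellow":(278,260,299,282)}[c]
    bs={"blue":(246,278,271,294),"red":(272,274,293,292),"green":(256,292,280,308),"yellow":(280,286,303,304)}[c]
    a,sa=blob(T,c,bt);b,sb=blob(S,c,bs);print(c,a,sa,b,sb,*tri(a,b),onz("top",a,.04))
print("bar mid tri",tri((465,276.5),(433,211)))
for p in((443,268),(486,286)):print("bar end",onz("top",p,.123))
for n,p,z in(("blueb",(290,170),.11),("redb",(180,313),.088),("dish",(353,176),.02),("brown",(428,171),.135)):print(n,onz("top",p,z))
t=cv2.resize(T[230:330,410:520],None,fx=5,fy=5,interpolation=2);s=cv2.resize(S[190:280,385:475],None,fx=5,fy=5,interpolation=2)
im=np.zeros((500,800,3),np.uint8);t=t[:, :400*0+550];im=np.zeros((500,800,3),np.uint8)
t=cv2.resize(t,(440,400));s=cv2.resize(s,(360,360));im[:400,:440]=t;im[:360,440:]=s;cv2.imwrite("pics/c1.png",im)
E
```

```text
blue [269.53846154 246.32478632] [ 12  12 117] [256.60180995 283.00452489] [ 25  14 221] [0.59009361 0.08998495 0.04355564] 0.004010798942208349 [0.58934267 0.08860357 0.04      ]
red [290.5210084  249.54621849] [ 12  12 119] [280.28318584 279.91150442] [ 13  11 113] [0.58423916 0.04390985 0.03675712] 0.0013263058099041848 [0.5835926 0.0431958 0.04     ]
green [266.         267.28846154] [ 11  12 104] [266.91588785 298.20560748] [ 13  11 107] [0.54461666 0.0955596  0.03799968] 0.001972477377742689 [0.54398715 0.09452644 0.04      ]
yellow [287.11382114 270.58536585] [ 13  12 123] [290.30534351 292.40458015] [ 14  13 131] [0.53872595 0.04992203 0.03622128] 0.0016209084488229316 [0.53811117 0.04904257 0.04      ]
bar mid tri (array([ 0.53460668, -0.31071903,  0.10856214]), np.float64(0.005384340240299207))
bar end [ 0.54791736 -0.26447195  0.123     ]
bar end [ 0.51452543 -0.34990009  0.123     ]
blueb [0.7408577  0.04603551 0.11      ]
redb [0.44483719 0.25982574 0.088     ]
dish [ 0.75411664 -0.09013531  0.02      ]
brown [ 0.74061353 -0.23131554  0.135     ]
```

View pics/c1.png

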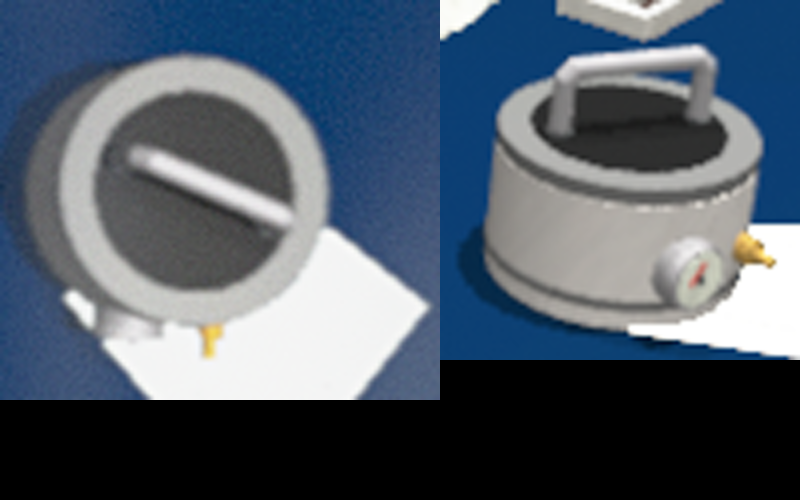

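```bash
cat >> h.py <<'E'
def rt(yawy): # tool down, tool y at world angle yawy deg
    a=np.radians(yawy);y=np.array([np.cos(a),np.sin(a),0]);z=np.array([0,0,-1.]);return np.c_[np.cross(y,z),y,z]
def plan(target,yawy,n):
    s=observe();p=np.array(s["position"]);M=R.from_rotvec(s["ee_rot"]);G=R.from_matrix(rt(yawy))
    rv=(M.inv()*G).as_rotvec()/n;d=(np.array(target)-p)/n
    for i in range(n):
        print(np.round(M.inv().apply(d),4),np.round(rv,3));M=M*R.from_rotvec(rv)
E
python3 - <<'E'
from h import *
c=onz("top",(458.5,277),.085);print("flange",c)
e1,e2=tri((443.25,268.75),(417,207)),tri((484,285),(452,203.7));print(e1,e2)
for p in((443.25,268.75),(484,285)):print(onz("top",p,.123))
for p in((417,207),(452,203.7)):print(onz("scene",p,.123))
plan((.589,.089,.12),-7.3,10)
E
```

```text
flange [ 0.53231124 -0.30668925  0.085     ]
(array([ 0.54536911, -0.26550872,  0.12503292]), np.float64(0.0028656803769429194)) (array([ 0.51706855, -0.34504184,  0.12344609]), np.float64(0.0019595977814443866))
[ 0.54644179 -0.26496856  0.123     ]
[ 0.51639605 -0.34593953  0.123     ]
[ 0.54777833 -0.27024331  0.123     ]
[ 0.51808172 -0.34479137  0.123     ]
[-0.0499 -0.0298  0.0118] [-0.     0.     0.127]
[-0.0532 -0.0233  0.0117] [-0.     0.     0.127]
[-0.0558 -0.0164  0.0117] [-0.     0.     0.127]
[-0.0574 -0.0092  0.0117] [-0.     0.     0.127]
[-0.0581 -0.0018  0.0117] [-0.     0.     0.127]
[-0.0579  0.0055  0.0117] [-0.     0.     0.127]
[-0.0567  0.0128  0.0117] [-0.     0.     0.127]
[-0.0546  0.0199  0.0117] [-0.     0.     0.127]
[-0.0517  0.0266  0.0117] [-0.     0.     0.127]
[-0.0479  0.033   0.0117] [-0.     0.     0.127]
```

```bash
python3 -m pendant '[-0.05,-0.03,0.012,0,0,0.127,0, -0.053,-0.023,0.012,0,0,0.127,0, -0.056,-0.016,0.012,0,0,0.127,0, -0.057,-0.009,0.012,0,0,0.127,0, -0.058,-0.002,0.012,0,0,0.127,0, -0.058,0.0055,0.012,0,0,0.127,0, -0.057,0.013,0.012,0,0,0.127,0, -0.055,0.02,0.012,0,0,0.127,0, -0.052,0.027,0.012,0,0,0.127,0, -0.048,0.033,0.012,0,0,0.127,0]' 20; python3 -m pendant '[0,0,0,0,0,0,0,0,0,0,0,0,0,0]'; python3 - <<'E'
from h import *
cv2.imwrite("pics/top1.png",cv2.resize(get_image("top")[:,:,::-1][160:340,190:390],None,fx=3,fy=3))
cv2.imwrite("pics/sc1.png",cv2.resize(get_image("scene")[:,:,::-1][150:350,180:380],None,fx=3,fy=3))
print(observe()["joints"],observe()["force"])
plan((.589,.089,.07),-7.3,1)
E
```

```text
clock: 1.35
position: [0.5909, 0.0876, 0.1171]
ee_rot: [-2.363, -2.07, 0.0]
force: [1.0, 1.8, 0.8]
width: 0.01
gripper_force: 0.0
clock: 1.6
position: [0.5897, 0.0895, 0.1173]
ee_rot: [-2.358, -2.075, 0.001]
force: [-0.2, 0.2, 0.1]
width: 0.004
gripper_force: 0.0
[-0.52220048  0.53120399  0.40442798  1.80425617 -0.26747194  0.86053272
 -0.11691896] [-0.23344874  1.22843149 -0.3451464 ]
[-0.002  -0.0002  0.0477] [-0.001 -0.001  0.002]
```

View pics/sc1.png

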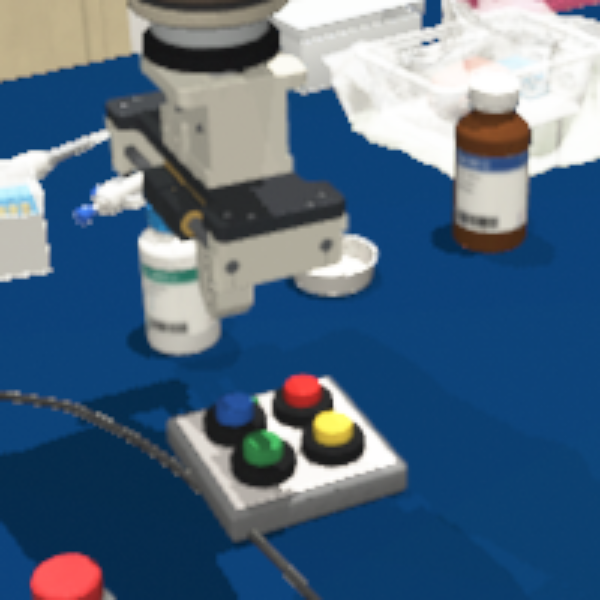

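The picture shows the closed fingers directly above the blue key (key at crop (235,410)), clear of the blue bottle.

```bash
python3 -m pendant '[-0.002,0,0.03,0,0,0,0, 0,0,0.028,0,0,0,0, 0,0,0,0,0,0,0]'; python3 -m pendant '[0,0,0.004,0,0,0,0,0,0,0.003,0,0,0,0,0,0,0,0,0,0,0]';  python3 -m pendant '[0,0,0.003,0,0,0,0,0,0,0.001,0,0,0,0,0,0,0,0,0,0,0]'
```

```text
clock: 2.08
position: [0.588, 0.0885, 0.0584]
ee_rot: [-2.354, -2.076, 0.004]
force: [-0.1, 0.5, -0.1]
width: 0.003
gripper_force: 0.0
clock: 2.45
position: [0.5904, 0.0875, 0.0534]
ee_rot: [2.358, 2.075, 0.002]
force: [0.2, 0.8, 0.3]
width: 0.004
gripper_force: 0.5
clock: 2.82
position: [0.5905, 0.0874, 0.049]
ee_rot: [2.359, 2.075, 0.002]
force: [2.1, 1.9, 2.9]
width: 0.008
gripper_force: 1.5
```

```bash
python3 -m pendant '[0,0,0.003,0,0,0,0,0,0,0,0,0,0,0]'; python3 -m pendant '[0,0,0.002,0,0,0,0,0,0,0.001,0,0,0,0,0,0,0,0,0,0,0]'; python3 - <<'E'
from h import *
cv2.imwrite("pics/sc2.png",cv2.resize(get_image("scene")[:,:,::-1][230:330,200:340],None,fx=5,fy=5))
E
```

```text
clock: 3.08
position: [0.5906, 0.0874, 0.0471]
ee_rot: [2.359, 2.075, 0.003]
force: [-2.9, 2.4, 17.5]
width: 0.008
gripper_force: 8.7
clock: 3.45
position: [0.5907, 0.0874, 0.0464]
ee_rot: [-2.359, -2.074, -0.005]
force: [-12.2, 0.8, 45.9]
width: 0.004
gripper_force: 22.7
```

View pics/sc2.png

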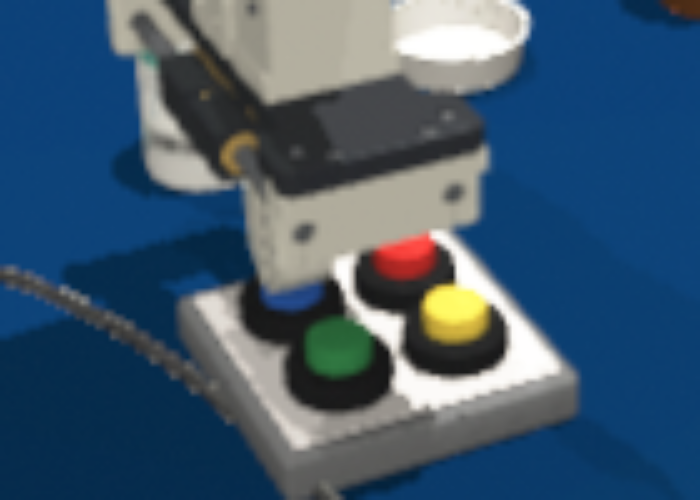

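Blue bottomed out at z = 0.047, after 6 mm of travel. Next I lift off and move over to yellow.

```bash
python3 -m pendant '[0,0,-0.02,0,0,0,0,0,0,-0.02,0,0,0,0,-0.045,-0.047,0,0,0,0,0,0,0,0,0,0,0,0,0,0,0,0,0,0,0]'; python3 - <<'E'
from h import *
plan((.538,.049,.056),-7.3,1)
E
```

```text
clock: 4.12
position: [0.5394, 0.0496, 0.0826]
ee_rot: [-2.36, -2.074, 0.001]
force: [0.5, 0.0, 0.3]
width: -0.0
gripper_force: 0.0
[-0.0008 -0.0013  0.0266] [-0.     0.    -0.001]
```

```bash
python3 -m pendant '[-0.001,-0.001,0.027,0,0,0,0,0,0,0,0,0,0,0]'; python3 -m pendant '[0,0,0.004,0,0,0,0,0,0,0.003,0,0,0,0,0,0,0.002,0,0,0,0,0,0,0,0,0,0,0]';
```

```text
clock: 4.38
position: [0.5382, 0.0495, 0.0544]
ee_rot: [-2.357, -2.075, 0.004]
force: [0.3, -0.9, 0.9]
width: 0.007
gripper_force: 0.0
clock: 4.88
position: [0.5392, 0.0494, 0.0473]
ee_rot: [2.359, 2.075, 0.002]
force: [0.5, 0.6, 4.5]
width: 0.007
gripper_force: 2.4
```

```bash
python3 -m pendant '[0,0,0.002,0,0,0,0,0,0,0.001,0,0,0,0,0,0,0,0,0,0,0]'; python3 -m pendant '[0,0,-0.02,0,0,0,0,0,0,-0.018,0,0,0,0,0.045,0.001,0,0,0,0,0,0,0,0,0,0,0,0,0,0,0,0,0,0,0]'; python3 - <<'E'
from h import *
plan((.544,.0945,.056),-7.3,1)
E
```

```text
clock: 5.25
position: [0.5394, 0.0494, 0.0465]
ee_rot: [-2.359, -2.074, -0.005]
force: [-9.0, 0.6, 37.1]
width: 0.005
gripper_force: 18.9
clock: 5.88
position: [0.5451, 0.0934, 0.0817]
ee_rot: [2.358, 2.075, -0.001]
force: [0.4, -0.6, -0.1]
width: 0.003
gripper_force: 0.0
[ 0.0009 -0.0012  0.0257] [-0.  0. -0.]
```

```bash
python3 -m pendant '[0.001,-0.001,0.027,0,0,0,0,0,0,0,0,0,0,0]'; python3 -m pendant '[0,0,0.004,0,0,0,0,0,0,0.003,0,0,0,0,0,0,0.003,0,0,0,0,0,0,0,0,0,0,0]'
```

```text
clock: 6.12
position: [0.5431, 0.0935, 0.0536]
ee_rot: [-2.36, -2.072, 0.005]
force: [-0.8, -0.5, 0.0]
width: 0.002
gripper_force: 0.0
clock: 6.62
position: [0.5448, 0.0939, 0.0468]
ee_rot: [2.36, 2.073, 0.002]
force: [-8.4, -4.5, 27.3]
width: 0.001
gripper_force: 13.7
```

```bash
python3 -m pendant '[0,0,-0.05,0,0,0,0,0,0,-0.05,0,0,0,0,0,0,-0.03,0,0,0,0,0,0,0,0,0,0,0]'; python3 - <<'E'
from h import *
plan((.5313,-.306,.175),-20.3,8)
E
```

```text
clock: 7.12
position: [0.5461, 0.0952, 0.1773]
ee_rot: [2.357, 2.074, 0.008]
force: [-0.1, 0.3, -0.3]
width: 0.005
gripper_force: 0.0
[-0.05    0.0046  0.0002] [ 0.001 -0.     0.028]
[-0.0498  0.006   0.0002] [ 0.001 -0.     0.028]
[-0.0496  0.0074  0.0002] [ 0.001 -0.     0.028]
[-0.0494  0.0088  0.0002] [ 0.001 -0.     0.028]
[-0.0491  0.0102  0.0002] [ 0.001 -0.     0.028]
[-0.0488  0.0116  0.0003] [ 0.001 -0.     0.028]
[-0.0485  0.0129  0.0003] [ 0.001 -0.     0.028]
[-0.0481  0.0143  0.0003] [ 0.001 -0.     0.028]
```

```bash
python3 -m pendant '[-0.05,0.0046,0,0,0,0.028,0.06,-0.05,0.006,0,0,0,0.028,0.06,-0.05,0.0074,0,0,0,0.028,0.06,-0.049,0.0088,0,0,0,0.028,0.06,-0.049,0.0102,0,0,0,0.028,0.06,-0.049,0.0116,0,0,0,0.028,0.06,-0.0485,0.0129,0,0,0,0.028,0.06,-0.048,0.0143,0,0,0,0.028,0.06,0,0,0,0,0,0,0.06,0,0,0,0,0,0,0.06]'; python3 - <<'E'
from h import *
a=get_image("top")[:,:,::-1][210:340,380:540];b=get_image("scene")[:,:,::-1][130:280,360:500]
cv2.imwrite("pics/c3.png",np.hstack([cv2.resize(a,(400,325)),cv2.resize(b,(303,325))]))
plan((.5313,-.306,.115),-20.3,3)
E
```

```text
clock: 8.38
position: [0.5297, -0.3059, 0.1736]
ee_rot: [-2.575, -1.797, 0.001]
force: [0.1, -0.5, 0.1]
width: 0.654
gripper_force: 0.0
[-0.0003  0.0005  0.0197] [-0.    -0.     0.001]
[-0.0003  0.0005  0.0197] [-0.    -0.     0.001]
[-0.0003  0.0004  0.0197] [-0.    -0.     0.001]
```

View pics/c3.png

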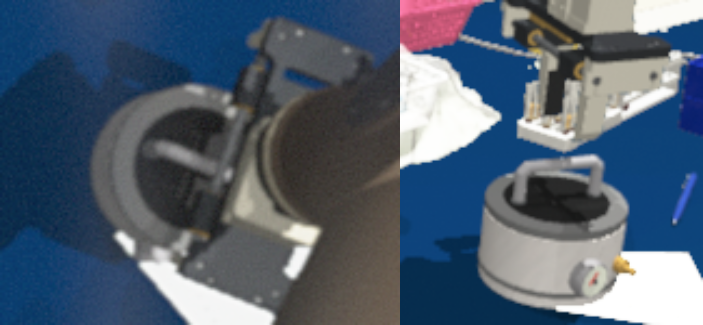

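The jaws straddle the bar, crossing it at a right angle, so I descend and grip.

```bash
python3 -m pendant '[0,0.001,0.02,0,0,0,0.06,0,0.0005,0.02,0,0,0,0.06,-0.001,0,0.019,0,0,0,0.06,0,0,0,0,0,0,0.06]'; python3 -m pendant '[0,0,0,0,0,0,0.03,0,0,0,0,0,0,0.02,0,0,0,0,0,0,0.012,0,0,0,0,0,0,0,0,0,0,0,0,0,0,0,0,0,0,0,0,0,0,0,0,0,0,0,0]' 55
```

```text
clock: 8.98
position: [0.5305, -0.3067, 0.1142]
ee_rot: [-2.573, -1.798, 0.002]
force: [-0.1, 0.5, 0.6]
width: 0.649
gripper_force: 0.0
clock: 9.85
position: [0.5311, -0.308, 0.1158]
ee_rot: [-2.576, -1.798, -0.0]
force: [-0.8, 1.0, 1.8]
width: 0.117
gripper_force: 54.9
```

Gripped at 54.9 N, and the opening of about 11 mm fits the 12 mm bar. Now I pull slowly.

```bash
python3 -m pendant '[0,0,-0.001,0,0,0,0,0,0,-0.001,0,0,0,0,0,0,-0.001,0,0,0,0,0,0,-0.001,0,0,0,0,0,0,-0.001,0,0,0,0,0,0,-0.001,0,0,0,0]';python3 -m pendant '[0,0,-0.001,0,0,0,0,0,0,-0.001,0,0,0,0,0,0,-0.001,0,0,0,0,0,0,-0.001,0,0,0,0,0,0,-0.001,0,0,0,0,0,0,-0.001,0,0,0,0]'
```

```text
clock: 10.6
position: [0.5303, -0.3074, 0.1212]
ee_rot: [-2.574, -1.797, 0.001]
force: [0.1, 1.1, -22.3]
width: 0.112
gripper_force: 54.9
clock: 11.35
position: [0.5313, -0.3081, 0.1279]
ee_rot: [2.576, 1.798, 0.0]
force: [0.0, -0.2, -4.1]
width: 0.114
gripper_force: 54.9
```

```bash
python3 -m pendant '[0,0,-0.002,0,0,0,0,0,0,-0.002,0,0,0,0,0,0,-0.002,0,0,0,0,0,0,-0.002,0,0,0,0,0,0,-0.001,0,0,0,0,0,0,0,0,0,0,0,0,0,0,0,0,0,0,0,0,0,0,0,0,0,0,0,0,0,0,0,0]'; python3 - <<'E'
from h import *
b=get_image("scene")[:,:,::-1][130:290,300:500]
cv2.imwrite("pics/c4.png",cv2.resize(b,None,fx=3.5,fy=3.5))
E
```

```text
clock: 12.48
position: [0.5311, -0.308, 0.1367]
ee_rot: [-2.576, -1.798, 0.0]
force: [0.8, 0.2, -3.4]
width: 0.114
gripper_force: 54.9
```

View pics/c4.png

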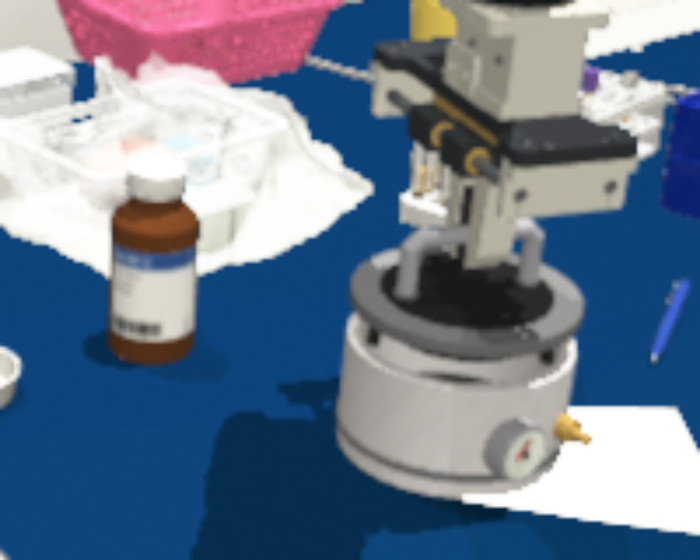

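The picture shows the lid held level above the box, flange edges at (350,285) and (585,310) over the rim at (345,340) and (578,355). That is an even gap of about 2 cm, and the 3.4 N load is just the lid's weight.

```bash
python3 -c "
from cell import *
print(sign_off())"
```

```text
the job is handed in; nothing more can be done
None
```

I pressed blue, yellow and green in that order, each right down, without pressing red. The lid came free, and I handed the job in at about 12.5 s with the gripper holding it level about 2 cm above the box; no verdict was returned.

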